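# Find the loose jack bolt and hold its cap open

### The arm

A 6-joint arm with a two-finger parallel gripper is mounted at the origin on the work surface. World frame = base frame: x ahead of the robot, y to its left, z up, the work surface at z = 0. Lengths are in m, angles in rad, forces in N, time in s.
With the tool pointing down it reaches from about 0.375 to 0.825 m from the base axis. Payload 5.5 kg.
Tool frame: the origin (TCP) lies on the centre line of the jaws, within the pads' length; the fingertips stand 19 mm ahead of it and the grasp point (between the pads) is the TCP; z points along the fingers, y is the line along which they close (so a half turn about z gives the same grasp; the last joint's range is limited). The gripper opens to 85 mm and grips with 20 to 120 N. Pads are 22 mm wide; open, the fingers measure 114 mm over their backs; the gripper's body (76 mm by 85 mm) begins 54 mm behind the grasp point. The pads swing forward as they close: fully open they stand 13 mm farther back than shut.
Start: joints at [-1.181, 0.314, -0.047, 1.21, 0, 1.571], TCP at [0.228, -0.555, 0.22] pointing down, gripper open.
Joint ranges: [-2.67, 2.67], [-0.69, 1.73], [-1.03, 1.25], [-2.08, 2.16], [-1.42, 1.45], [-3.14, 3.14]. Speed limits (rad/s): [2.39, 2.39, 3.01, 3.14, 3.14, 3.14].

### API

Orientations are given as a rotation vector (axis times angle).
In Python, from rig import arm gives the robot as it stands.
- The arm moves only by the tool jog_arm, never from a script. Its argument "steps" is a list of rows, each a list of 7 numbers: the shift along the tool's x, y, z normalised to -1 to 1, where 1 is 0.02 m, then the turn, a rotation vector about the tool's x, y, z normalised to -1 to 1, where 1 is 360 degrees, then the opening, from 0 (shut) to 1 (fully open). A call has 1 to 12 rows; each row shifts and turns the commanded pose from where the row before left it, along the tool's axes as they then stand; what a row does not reach is not made up. A row lasts 1/12 s, in which the tool goes at most 41.7 mm and 7.16 degrees, less where a joint would pass 70% of its speed; a pose out of reach is approached as far as the arm can. A call with a number of a shift or a turn outside -1 to 1 is refused whole. A call with a gripper value outside its range is refused whole. The fingers move at their own pace and stop on an object; "grip_force" is the grip in N (left out, the last holds). Time passes only in rows, so rows that do not move let the fingers close. It gives the time, the measured TCP pose, the force, the opening and the grip force at its end, in the units of the state.
- arm.sense(): the state, without advancing time (a new reading comes with each control period).
- arm.snapshot(name): name is "side" or "top" or "wrist"; returns the picture (400x640x3 uint8, red, green, blue); there is no depth.
- arm.camera_info(name): a dict with "K" (3x3 intrinsics, pixels), "R" (3x3) and "t" (3): a world point X has camera coordinates R X + t; the wrist camera has in their place "T_tool_cam" (4x4, takes a point from camera to tool coordinates, whose origin is the TCP and whose axes are the flange's). Camera axes: x right, y down, z forward; pixel columns grow to the right and rows downward; lengths in m; the calibration is good to about 2 mm. A picture is of the moment at which its call begins: read the wrist's pose just before it. camera_info takes no time and is no camera call.
- arm.finish_job(): hands the job in; it is judged then, once.
The state is a dict: "time_s": time; "qpos": joint angles; "qd": joint speeds; "tau": joint torques, N m; "position": TCP position; "eef_rot": TCP orientation; "contact_force": force on the tool from outside, world axes, zero at the start; "ft_torque": the same for the moment, N m; "finger_gap": opening from 0.0 (shut) to 1.0 (fully open); "grasp_force": force on a finger pad.
Only numpy, scipy, OpenCV 4.12 (cv2) and the standard library are available. Lean on these libraries where they do the work, as an engineer would, in place of code of your own. Each camera call takes 0.05 s, during which the arm holds its last target. There are 200 camera calls.

### The job

One of the three capped jack bolts on the levelling base has come loose: tap gently down on their caps, one after another, until you find the one that sinks, and drive it fully down. Then lift the cap of that bolt well open, past halfway, by its cross bar and finish while holding it open, so that the welder can reach the bolt head; the caps of the sound bolts stay shut, and the other things on the bench stay where they are.

Things in the scene. Friction and masses are not known exactly. Their poses are not given: they have to be found in the camera images.
- fixture: Grey steel base fixed on the table: plate 220 x 270 x 15 mm (its x by y), three 56 mm square bosses (tops 60 mm up), each with an upright jack bolt under a hinged cap. Origin: centre of underside. x points from the caps' bars to their hinges (roughly away from the robot), y along the hinge lines. Bolt axes at (x, y) = a (-45, 85), b (-45, -85), c (55, 0) mm.
- bolt_a_axis (a point): Point on the axis of the front left jack bolt (bolt a), level with the flat top of its shut cap, about 104 mm above the table (8 mm less once fully sunk). Tap here: the cap bears on the bolt. It sinks with the bolt and does not swing with the cap.
- bolt_a (a joint): How far bolt a has sunk, m: 0 at the start, 0.008 at most. Two of the bolts are seated solid. The loose one, not to be told by eye, sinks under a push of about 6 to 8 N on its cap and stays where it was pushed to; an upward pull over about 9 N would draw it up again.
- cap_a_bar (a point): Centre of the cross bar of cap a: round bar 12 mm thick, 24 mm long along the fixture's y, on a 10 mm wide tongue, 26 mm long, at the cap's free edge. 52 mm from the bolt axis to the fixture's -x, 3 mm below the cap's top, 40 mm of free air below. Pinch it from above across its flat ends; it turns between the fingers as the cap swings.
- cap_a_hinge (a point): Middle of the hinge line of cap a, level with the bar when shut: the line runs along the fixture's y, 80 mm from the bar towards the fixture's +x, 28 mm beyond the bolt's axis. It sinks with the bolt.
- cap_a (a joint): Opening angle of cap a, rad: 0 shut, 1.4 at its stop. The cap is an aluminium flap 52 x 48 x 6 mm, 40 to 85 g; opening lifts the bar up and over towards the fixture's +x. A light spring (0.02 to 0.05 N m) and its weight snap it shut if let go.
- bolt_b_axis (a point): Point on the axis of the front right jack bolt (bolt b), level with the flat top of its shut cap, about 104 mm above the table (8 mm less once fully sunk). Tap here: the cap bears on the bolt. It sinks with the bolt and does not swing with the cap.
- bolt_b (a joint): How far bolt b has sunk, m: 0 at the start, 0.008 at most. Two of the bolts are seated solid. The loose one, not to be told by eye, sinks under a push of about 6 to 8 N on its cap and stays where it was pushed to; an upward pull over about 9 N would draw it up again.
- cap_b_bar (a point): Centre of the cross bar of cap b: round bar 12 mm thick, 24 mm long along the fixture's y, on a 10 mm wide tongue, 26 mm long, at the cap's free edge. 52 mm from the bolt axis to the fixture's -x, 3 mm below the cap's top, 40 mm of free air below. Pinch it from above across its flat ends; it turns between the fingers as the cap swings.
- cap_b_hinge (a point): Middle of the hinge line of cap b, level with the bar when shut: the line runs along the fixture's y, 80 mm from the bar towards the fixture's +x, 28 mm beyond the bolt's axis. It sinks with the bolt.
- cap_b (a joint): Opening angle of cap b, rad: 0 shut, 1.4 at its stop. The cap is an aluminium flap 52 x 48 x 6 mm, 40 to 85 g; opening lifts the bar up and over towards the fixture's +x. A light spring (0.02 to 0.05 N m) and its weight snap it shut if let go.
- bolt_c_axis (a point): Point on the axis of the rear middle jack bolt (bolt c), level with the flat top of its shut cap, about 104 mm above the table (8 mm less once fully sunk). Tap here: the cap bears on the bolt. It sinks with the bolt and does not swing with the cap.
- bolt_c (a joint): How far bolt c has sunk, m: 0 at the start, 0.008 at most. Two of the bolts are seated solid. The loose one, not to be told by eye, sinks under a push of about 6 to 8 N on its cap and stays where it was pushed to; an upward pull over about 9 N would draw it up again.
- cap_c_bar (a point): Centre of the cross bar of cap c: round bar 12 mm thick, 24 mm long along the fixture's y, on a 10 mm wide tongue, 26 mm long, at the cap's free edge. 52 mm from the bolt axis to the fixture's -x, 3 mm below the cap's top, 40 mm of free air below. Pinch it from above across its flat ends; it turns between the fingers as the cap swings.
- cap_c_hinge (a point): Middle of the hinge line of cap c, level with the bar when shut: the line runs along the fixture's y, 80 mm from the bar towards the fixture's +x, 28 mm beyond the bolt's axis. It sinks with the bolt.
- cap_c (a joint): Opening angle of cap c, rad: 0 shut, 1.4 at its stop. The cap is an aluminium flap 52 x 48 x 6 mm, 40 to 85 g; opening lifts the bar up and over towards the fixture's +x. A light spring (0.02 to 0.05 N m) and its weight snap it shut if let go.
- spare_nut: Loose hex nut, 34 mm across, 14 mm tall, lying on the fixture's plate near its rear left corner; origin at its underside.
- tube_offcut: Loose offcut of square steel tube, 60 x 30 x 30 mm, on the fixture's plate near its rear right corner; origin at its underside.
- hammer: Hammer lying on the table to the left; bystander.
- brush: Wire brush lying on the table to the right; bystander.
- spray: White bottle, 66 mm in diameter, 170 mm tall, at the rear right; bystander, origin at its underside.
- rod_tin: Open aluminium cup, 80 mm in diameter, 100 mm tall, at the rear left; bystander, origin at its underside.
- angle_piece: Piece of steel angle, 90 x 40 x 40 mm, on the table at the near right; bystander, origin at its underside.

How it is judged:
On the way, in this order (a step that is already met when the one before it is completed fails the run):
1. The loose bolt has been tapped down by more than 4 mm, its cap still shut (((value of joint bolt_a above 0.004 m and value of joint cap_a below 0.2 rad) or (value of joint bolt_b above 0.004 m and value of joint cap_b below 0.2 rad) or (value of joint bolt_c above 0.004 m and value of joint cap_c below 0.2 rad))), for 0.1 s.
2. The cap of the loose bolt is lifted by the fingers past 0.7 rad (((value of joint bolt_a above 0.004 m and value of joint cap_a above 0.7 rad and contact force between the fingers and cap_a above 0.3 N) or (value of joint bolt_b above 0.004 m and value of joint cap_b above 0.7 rad and contact force between the fingers and cap_b above 0.3 N) or (value of joint bolt_c above 0.004 m and value of joint cap_c above 0.7 rad and contact force between the fingers and cap_c above 0.3 N))), for 0.2 s.
At the end, for the whole second after the job is handed in: The loose bolt (sunk by more than 4 mm) has its cap open by more than 0.7 rad, at rest (under 0.15 rad/s) and carried by the fingers (contact over 0.3 N); the other two caps are shut (under 0.15 rad) (((value of joint bolt_a above 0.004 m and value of joint cap_a above 0.7 rad and contact force between the fingers and cap_a above 0.3 N and velocity of joint cap_a between -0.15 and 0.15 rad/s and value of joint each of cap_b, cap_c below 0.15 rad) or (value of joint bolt_b above 0.004 m and value of joint cap_b above 0.7 rad and contact force between the fingers and cap_b above 0.3 N and velocity of joint cap_b between -0.15 and 0.15 rad/s and value of joint each of cap_a, cap_c below 0.15 rad) or (value of joint bolt_c above 0.004 m and value of joint cap_c above 0.7 rad and contact force between the fingers and cap_c above 0.3 N and velocity of joint cap_c between -0.15 and 0.15 rad/s and value of joint each of cap_a, cap_b below 0.15 rad))); the arm keeps its last pose, push and grip.
It fails at once if A cap was opened (over 0.35 rad) on a bolt that had not been found loose by tapping ((value of joint bolt_a below 0.003 m and value of joint cap_a above 0.35 rad) or (value of joint bolt_b below 0.003 m and value of joint cap_b above 0.35 rad) or (value of joint bolt_c below 0.003 m and value of joint cap_c above 0.35 rad)).
It fails at once if A bolt that is not the loose one, or the loose one before it sinks, was struck or pushed through its cap with over 60 N ((value of joint bolt_a below 0.003 m and contact force between the fingers and cap_a above 60 N) or (value of joint bolt_b below 0.003 m and contact force between the fingers and cap_b above 60 N) or (value of joint bolt_c below 0.003 m and contact force between the fingers and cap_c above 60 N)).
It fails at once if A bystander was moved by more than 25 mm (distance of any of spare_nut, tube_offcut, hammer, brush, spray, rod_tin, angle_piece from where it was at the start of the episode above 0.025 m).
It also fails if it takes over 51 s, if anything falls off the work surface, if the arm or the gripper's body presses on something with over 40 N, if the wrist force passes 120 N, or if a joint passes its speed limit or range.

## Working session

There is one attempt and no reset: what is moved stays moved. The work goes in short steps, Python scripts to look and compute and a tool call to move; the robot and the scene stay as the last step left them, time stands still between calls to the robot, and variables do not carry over. Pictures are saved under pics/ and viewed, at most 10 in all, crops included, and the job is handed in when it is done.

Besides the shell and the picture viewer there is one more tool, called as name(argument=value, ...) on one line, values as JSON. jog_arm: Moves the arm, as the interface text tells. Scaled input: -1 to 1 covers 0.02 m each way for a shift and 360 degrees each way for a turn. Its arguments: {"type":"object","properties":{"steps":{"type":"array"},"grip_force":{"type":"number"}},"required":["steps"]}

```bash
mkdir -p pics; ls
python3 - <<'E'
from rig import arm
import cv2
for n in("top","side"):
    cv2.imwrite(f"pics/{n}0.png",arm.snapshot(n)[:,:,::-1])
    c=arm.camera_info(n);print(n,c)
print(arm.camera_info("wrist"))
print(arm.sense())
E
```

```text
pics
top {'K': array([[496.38021185,   0.        , 311.41173167],
       [  0.        , 496.38021185, 185.54916375],
       [  0.        ,   0.        ,   1.        ]]), 'R': array([[ 0.0136833 , -0.9998952 ,  0.00472906],
       [-0.99326504, -0.01413646, -0.11499875],
       [ 0.11505355, -0.00312364, -0.99335438]]), 't': array([0.00202533, 0.52661079, 1.43256573])}
side {'K': array([[390.17040038,   0.        , 328.11274035],
       [  0.        , 390.17040038, 200.35242886],
       [  0.        ,   0.        ,   1.        ]]), 'R': array([[-0.97444936, -0.22448334, -0.00746149],
       [-0.12710986,  0.57854508, -0.80568522],
       [ 0.18517972, -0.78415102, -0.59229693]]), 't': array([0.5039663 , 0.11342667, 1.09299057])}
{'K': array([[303.61875666,   0.        , 323.8049689 ],
       [  0.        , 303.61875666, 198.78272808],
       [  0.        ,   0.        ,   1.        ]]), 'T_tool_cam': array([[-1.24301850e-03, -9.44532709e-01, -3.28415007e-01,
         8.33206490e-02],
       [ 9.99999186e-01, -1.07953604e-03, -6.80116244e-04,
        -3.96995094e-04],
       [ 2.87856201e-04, -3.28415585e-01,  9.44533282e-01,
        -1.54211902e-01],
       [ 0.00000000e+00,  0.00000000e+00,  0.00000000e+00,
         1.00000000e+00]])}
{'time_s': 0.1, 'qpos': array([-1.18100307e+00,  3.14163238e-01, -4.79872194e-02,  1.21022000e+00,
       -1.51431223e-05,  1.57079345e+00]), 'qd': array([ 0.00112873, -0.00149844,  0.00209482,  0.00132233,  0.00103891,
       -0.00191833]), 'tau': array([ 1.29197979e-04, -5.40769565e+01,  3.40540409e+01,  1.12335428e-02,
        3.88620720e-06,  2.01344272e-05]), 'position': array([ 0.22778349, -0.55448329,  0.21931249]), 'eef_rot': array([-3.08060193e+00, -6.08122855e-01,  5.01951231e-04]), 'contact_force': array([ 0.19702974,  0.64964255, -0.18674907]), 'ft_torque': array([0.0173352 , 0.02767076, 0.03087431]), 'grasp_force': 0.0, 'finger_gap': 0.9996341834957478}
```

View pics/top0.png

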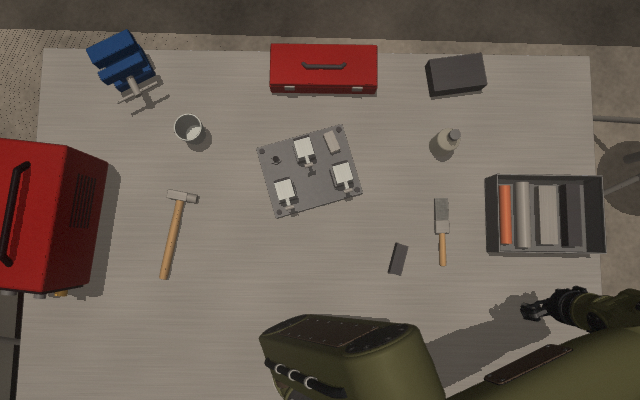

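View pics/side0.png

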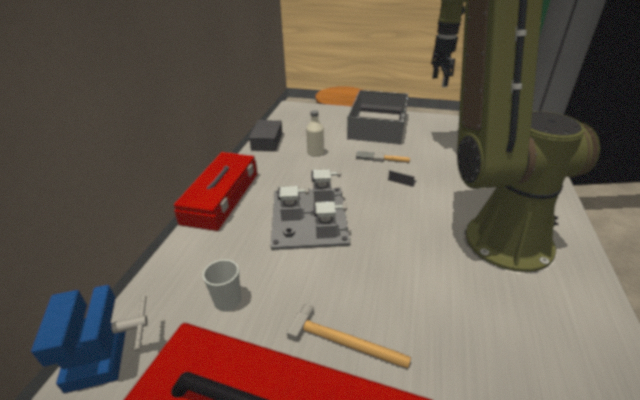

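The top view shows the white caps a (285,190), b (344,175) and c (304,150), with their bars below them towards the robot. The plate corners are near (257,148), (341,124), (362,190) and (277,217). The side view confirms the layout: nut at the rear left, offcut at the rear right.

```bash
cat > h.py <<'E'
import numpy as np, cv2
from scipy.spatial.transform import Rotation as Ro
L={'a':(-.045,.085),'b':(-.045,-.085),'c':(.055,0)}
def ray(ci,uv,z):
    d=ci['R'].T@np.linalg.inv(ci['K'])@[*uv,1]; o=-ci['R'].T@ci['t']
    return o+d*(z-o[2])/d[2]
def fit(P):  # P: name->xy ; rigid 2D fit
    A=np.array([L[k] for k in P]);B=np.array([P[k] for k in P])
    a=(A-A.mean(0))@[1,1j];b=(B-B.mean(0))@[1,1j]
    th=np.angle((b*a.conj()).sum());R=np.array([[np.cos(th),-np.sin(th)],[np.sin(th),np.cos(th)]])
    t=B.mean(0)-R@A.mean(0);return th,R,t,(B-(A@R.T+t))
E
python3 - <<'E'
from h import *; from rig import arm
ci=arm.camera_info("top");im=cv2.imread("pics/top0.png")
roi=im[120:222,250:370].astype(int)
m=((roi.min(2)>165)).astype(np.uint8)
m=cv2.morphologyEx(m,cv2.MORPH_OPEN,np.ones((5,5)))
n,lab,st,ce=cv2.connectedComponentsWithStats(m)
for i in range(1,n): 
    if st[i,4]>40: print(st[i],ce[i]+[250,120],ray(ci,ce[i]+[250,120],.104))
cv2.imwrite("pics/crop.png",cv2.resize(np.hstack([im[120:222,250:370],cv2.merge([m*255]*3)]),None,fx=3.3,fy=3.3,interpolation=cv2.INTER_CUBIC))
E
```

```text
[ 47  25  15  12 132] [304.25757576 150.61363636] [0.616908   0.03114144 0.104     ]
[86 54  6  8 45] [338.55555556 177.44444444] [ 0.54196172 -0.0661835   0.104     ]
[ 26  60  17  19 261] [284.07662835 189.18390805] [0.50669137 0.08585561 0.104     ]
```

View pics/crop.png

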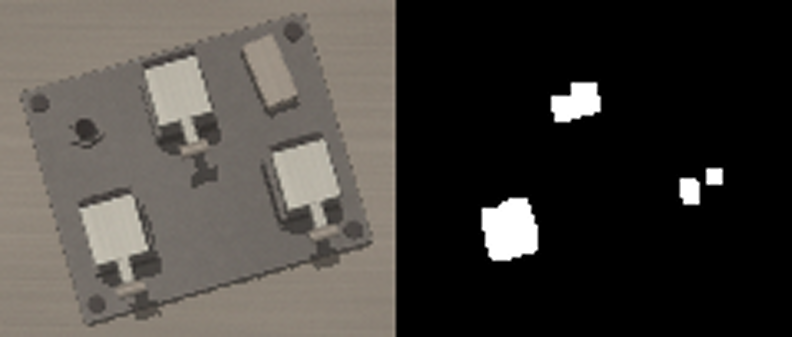

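The crop shows the three caps with their bars at lower-right of each; the mask threshold was too high, so I'm lowering it. The plate gives a cross-check.

Run:
```python
from h import *; from rig import arm
ci=arm.camera_info("top");im=cv2.imread("pics/top0.png")
roi=im[120:222,250:370].astype(int)
for T in(135,145,155):
    m=((roi.min(2)>T)).astype(np.uint8)
    m=cv2.morphologyEx(m,cv2.MORPH_OPEN,np.ones((7,7)))
    n,lab,st,ce=cv2.connectedComponentsWithStats(m)
    P=[]
    for i in range(1,n):
        x,y=ce[i]+[250,120]
        if 150<st[i,4]<600 and 270<x<360 and 135<y<205: P.append((ray(ci,(x,y),.104)[:2],st[i,4]))
    print(T,[(p[0].round(4),p[1]) for p in P])
    if len(P)==3:
        d={}
        P.sort(key=lambda p:-p[0][0]); d['c']=P[0][0]
        r=sorted(P[1:],key=lambda p:-p[0][1]);d['a']=r[0][0];d['b']=r[1][0]
        th,R,t,res=fit(d);print(th,t,(res*1e3).round(1))
        for k in L: print(k,(R@L[k]+t).round(4),'bar',(R@(np.array(L[k])-[.052,0])+t).round(4))
# plate corners
pc=np.array([ray(ci,p,.015)[:2] for p in[(257,148),(341,124),(362,190),(277,217)]]);print(pc.mean(0),np.linalg.norm(np.diff(pc,axis=0),axis=1))
s=arm.sense();print(Ro.from_rotvec(s['eef_rot']).as_matrix().round(3))
```

```text
135 [(array([0.6281, 0.034 ]), np.int32(263)), (array([ 0.556 , -0.0768]), np.int32(275)), (array([0.5067, 0.0858]), np.int32(278))]
0.29484691096364923 [0.57475371 0.01771289] [[ 0.7  0.3]
 [-0.3 -0.2]
 [-0.4 -0.1]]
a [0.507 0.086] bar [0.4572 0.0709]
b [ 0.5564 -0.0767] bar [ 0.5066 -0.0918]
c [0.6274 0.0337] bar [0.5776 0.0186]
145 [(array([0.6275, 0.0342]), np.int32(255)), (array([ 0.5563, -0.0764]), np.int32(265)), (array([0.5068, 0.0857]), np.int32(277))]
0.2969378797876305 [0.57466378 0.01793574] [[ 0.2  0.2]
 [ 0.  -0.3]
 [-0.3  0.2]]
a [0.5068 0.086 ] bar [0.457  0.0708]
b [ 0.5565 -0.0765] bar [ 0.5068 -0.0917]
c [0.6273 0.034 ] bar [0.5775 0.0188]
155 [(array([0.6275, 0.0342]), np.int32(253)), (array([ 0.5564, -0.0763]), np.int32(263)), (array([0.5078, 0.0857]), np.int32(266))]
0.29419194353044614 [0.5750859  0.01794709] [[-0.2  0.3]
 [ 0.4 -0.5]
 [-0.2  0.2]]
a [0.5074 0.0862] bar [0.4576 0.0712]
b [ 0.5567 -0.0764] bar [ 0.5069 -0.0915]
c [0.6277 0.0339] bar [0.578  0.0188]
[0.57668916 0.01626252] [0.26342312 0.20970344 0.26479937]
[[ 0.925  0.38  -0.001]
 [ 0.38  -0.925  0.001]
 [-0.    -0.002 -1.   ]]
```

jog_arm(steps=[[0,0,0,0,0,0.015,0],[1,-0.79,0,0,0,0,0],[1,-0.79,0,0,0,0,0],[1,-0.79,0,0,0,0,0],[1,-0.79,0,0,0,0,0],[1,-0.79,0,0,0,0,0],[1,-0.79,0,0,0,0,0],[1,-0.79,0,0,0,0,0],[1,-0.79,0,0,0,0,0],[1,-0.79,0,0,0,0,0],[1,-0.79,0,0,0,0,0],[1,-0.79,0,0,0,0,0]], grip_force=20)

```text
time_s: 1.1
position: [0.3881, -0.3234, 0.2198]
eef_rot: [-3.107, -0.462, 0.001]
contact_force: [0.0, -0.4, -0.3]
finger_gap: 0.002
grasp_force: 0.0
```

jog_arm(steps=[[0.98,-0.79,0.27,0,0,0,0],[0.98,-0.79,0.27,0,0,0,0],[0.98,-0.79,0.27,0,0,0,0],[0.98,-0.79,0.27,0,0,0,0],[0.98,-0.79,0.27,0,0,0,0],[0.98,-0.79,0.27,0,0,0,0],[0.98,-0.79,0.27,0,0,0,0],[0.98,-0.79,0.27,0,0,0,0],[0.98,-0.79,0.27,0,0,0,0],[0.98,-0.79,0.27,0,0,0,0],[0.98,-0.79,0.27,0,0,0,0],[0.9,-0.7,0.27,0,0,0,0]])

```text
time_s: 2.1
position: [0.557, -0.0755, 0.1546]
eef_rot: [-3.107, -0.463, 0.001]
contact_force: [0.5, 0.3, -0.2]
finger_gap: -0.0
grasp_force: 0.0
```

```bash
cat >> h.py <<'E'
T0=dict(th=.2955,t=np.array([.5747,.0179]))
def info(s,T=T0):
    R=Ro.from_rotvec(s['eef_rot']).as_matrix();p=s['position'];c,q=np.cos(T['th']),np.sin(T['th'])
    F=np.array([[c,-q],[q,c]])
    print('t',round(s['time_s'],2),'p',p.round(4),'f',s['contact_force'].round(1),'gap',round(s['finger_gap'],3),'gf',s['grasp_force'],'tilt',R[:2,2].round(4),'yaw-th',round(np.arctan2(R[1,0],R[0,0])-T['th'],4))
    for k in L:
        for n,o in(('axis',0),('bar',-.052)):
            w=F@(np.array(L[k])+[o,0])+T['t'];d=np.array([*(w-p[:2]),0])
            print(k,n,w.round(4),'tool shift/20mm',((R.T@d)/.02).round(3)[:2])
E
python3 - <<'E'
from h import *; from rig import arm
s=arm.sense();info(s)
w=arm.snapshot("wrist");cv2.imwrite("pics/w0.png",w[:,:,::-1])
E
```

```text
t 2.1 p [ 0.557  -0.0755  0.1546] f [ 0.5  0.3 -0.2] gap -0.0 gf 0.0 tilt [-0.0006  0.0002] yaw-th 0.0005
a axis [0.5069 0.0861] tool shift/20mm [-0.037 -8.461]
a bar [0.4572 0.071 ] tool shift/20mm [-2.637 -8.463]
b axis [ 0.5564 -0.0765] tool shift/20mm [-0.041  0.039]
b bar [ 0.5067 -0.0917] tool shift/20mm [-2.641  0.037]
c axis [0.6273 0.0339] tool shift/20mm [ 4.961 -4.209]
c bar [0.5776 0.0188] tool shift/20mm [ 2.361 -4.21 ]
```

View pics/w0.png

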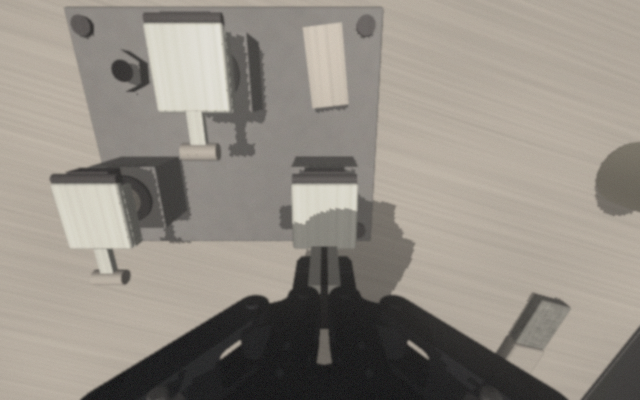

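The wrist view shows the closed fingers lined up over cap b (325,210). Caps a (90,210) and c (190,60) are shut. Moving down to just above cap b.

jog_arm(steps=[[-0.04,0.04,0.5,0,0,0,0],[0,0,0.5,0,0,0,0],[0,0,0.4,0,0,0,0],[0,0,0.1,0,0,0,0],[0,0,0,0,0,0,0]])

```text
time_s: 2.57
position: [0.5547, -0.0786, 0.1241]
eef_rot: [-3.107, -0.46, 0.004]
contact_force: [-0.7, 0.2, 0.0]
finger_gap: 0.003
grasp_force: 0.0
```

jog_arm(steps=[[0,0,0.05,0,0,0,0],[0,0,0.05,0,0,0,0]])

```text
time_s: 2.73
position: [0.5563, -0.0785, 0.1237]
eef_rot: [3.107, 0.461, 0.001]
contact_force: [-0.1, -0.3, -0.2]
finger_gap: -0.006
grasp_force: 0.0
```

jog_arm(steps=[[0,0,0.05,0,0,0,0],[0,0,0,0,0,0,0]])

```text
time_s: 2.9
position: [0.5562, -0.0781, 0.1225]
eef_rot: [3.107, 0.462, 0.001]
contact_force: [0.1, -0.0, 0.8]
finger_gap: 0.0
grasp_force: 0.0
```

jog_arm(steps=[[0,0,0.05,0,0,0,0],[0,0,0,0,0,0,0]])

```text
time_s: 3.07
position: [0.5562, -0.078, 0.1214]
eef_rot: [3.107, 0.462, 0.0]
contact_force: [-1.3, 0.6, 0.2]
finger_gap: -0.001
grasp_force: 0.0
```

jog_arm(steps=[[0,0,0.05,0,0,0,0],[0,0,0,0,0,0,0]])

```text
time_s: 3.23
position: [0.556, -0.0779, 0.1202]
eef_rot: [-3.107, -0.463, 0.0]
contact_force: [-0.4, -0.3, -0.5]
finger_gap: -0.002
grasp_force: 0.0
```

jog_arm(steps=[[0,0,0.05,0,0,0,0],[0,0,0,0,0,0,0]])

```text
time_s: 3.4
position: [0.556, -0.0779, 0.1191]
eef_rot: [-3.107, -0.463, 0.0]
contact_force: [-0.1, 0.3, -2.0]
finger_gap: -0.001
grasp_force: 0.0
```

jog_arm(steps=[[0,0,0.05,0,0,0,0],[0,0,0,0,0,0,0]])

```text
time_s: 3.57
position: [0.556, -0.0779, 0.1181]
eef_rot: [-3.107, -0.463, 0.0]
contact_force: [-0.3, 0.2, 0.6]
finger_gap: -0.001
grasp_force: 0.0
```

jog_arm(steps=[[0,0,0.05,0,0,0,0],[0,0,0,0,0,0,0]])

```text
time_s: 3.73
position: [0.556, -0.0779, 0.1171]
eef_rot: [-3.107, -0.463, 0.0]
contact_force: [0.4, -0.3, -0.1]
finger_gap: 0.001
grasp_force: 0.0
```

jog_arm(steps=[[0,0,0.05,0,0,0,0],[0,0,0,0,0,0,0]])

```text
time_s: 3.9
position: [0.556, -0.0779, 0.1161]
eef_rot: [-3.107, -0.463, 0.0]
contact_force: [-0.5, -0.6, 0.5]
finger_gap: 0.001
grasp_force: 0.0
```

jog_arm(steps=[[0,0,0.05,0,0,0,0],[0,0,0,0,0,0,0]])

```text
time_s: 4.07
position: [0.556, -0.0779, 0.1151]
eef_rot: [-3.107, -0.463, 0.0]
contact_force: [0.0, 0.3, -0.6]
finger_gap: -0.0
grasp_force: 0.0
```

Run:
```python
from h import *; from rig import arm
info(arm.sense())
s=arm.snapshot("side")[:,:,::-1];w=arm.snapshot("wrist")[:,:,::-1]
cv2.imwrite("pics/b1.png",np.hstack([cv2.resize(s[130:260,250:390],(400,371),interpolation=cv2.INTER_CUBIC),cv2.resize(w[120:350,200:448],(400,371),interpolation=cv2.INTER_CUBIC)]))
```

```text
t 4.07 p [ 0.556  -0.0779  0.1151] f [ 0.   0.3 -0.6] gap -0.0 gf 0.0 tilt [-0.0002  0.0001] yaw-th 0.0001
a axis [0.5069 0.0861] tool shift/20mm [ 0.04  -8.562]
a bar [0.4572 0.071 ] tool shift/20mm [-2.56  -8.562]
b axis [ 0.5564 -0.0765] tool shift/20mm [ 0.039 -0.062]
b bar [ 0.5067 -0.0917] tool shift/20mm [-2.561 -0.062]
c axis [0.6273 0.0339] tool shift/20mm [ 5.039 -4.311]
c bar [0.5776 0.0188] tool shift/20mm [ 2.439 -4.312]
```

View pics/b1.png

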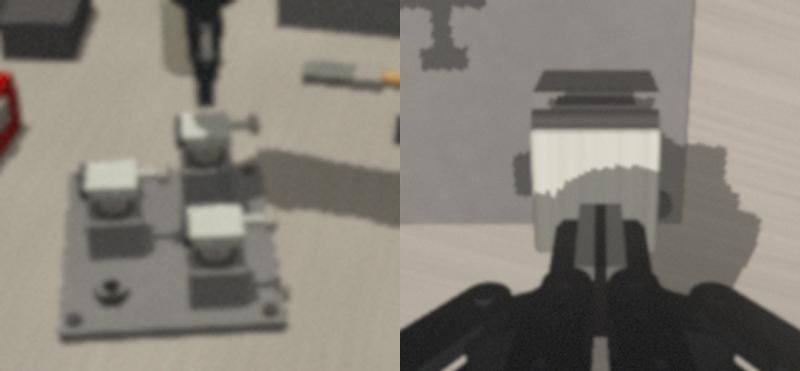

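The left crop (side view) shows the closed fingertips still a little above cap b: tip at (205,105), cap top near (205,120). I'll compare the projected heights.

Run:
```python
from h import *; from rig import arm
c=arm.camera_info("side")
def pr(X):
    q=c['K']@(c['R']@np.array(X)+c['t']);q=q[:2]/q[2];return ((q-[250,130])/.35).round(1)
for z in(.12,.115,.11,.105,.1,.096,.09): print(z,'tool axis',pr([.556,-.0779,z]))
for n,xy in(('a',(.5069,.0861)),('b',(.5564,-.0765)),('c',(.6273,.0339))): print(n,[(z,pr([*xy,z])) for z in(.09,.104)])
```

```text
0.12 tool axis [203.2 108. ]
0.115 tool axis [203.3 112. ]
0.11 tool axis [203.4 116. ]
0.105 tool axis [203.5 119.9]
0.1 tool axis [203.6 123.9]
0.096 tool axis [203.6 127. ]
0.09 tool axis [203.7 131.7]
a [(0.09, array([212.7, 228.5])), (0.104, array([212.5, 216.8]))]
b [(0.09, array([203.1, 132.4])), (0.104, array([202.8, 121.4]))]
c [(0.09, array([109.1, 182. ])), (0.104, array([108.1, 170.7]))]
```

Run:
```python
from h import *; from rig import arm
a=cv2.imread("pics/side0.png");b=arm.snapshot("side")[:,:,::-1].copy()
def crop(i): return cv2.resize(i[150:200,295:355],(480,400),interpolation=cv2.INTER_NEAREST)
cv2.imwrite("pics/cmp.png",np.hstack([crop(a),crop(b)])[:,160:])
for n,(x0,y0,x1,y1) in dict(barb=(331,168,346,180),barc=(298,186,312,200),bara=(335,200,348,212)).items():
    t=cv2.resize(a[y0:y1,x0:x1],None,fx=8,fy=8,interpolation=cv2.INTER_CUBIC);s=cv2.resize(b[y0-4:y1+4,x0-4:x1+4],None,fx=8,fy=8,interpolation=cv2.INTER_CUBIC)
    r=cv2.minMaxLoc(cv2.matchTemplate(s,t,cv2.TM_CCOEFF_NORMED));print(n,round(r[1],3),np.array(r[3])/8-4)
```

```text
barb 0.844 [-0.625 -1.375]
barc 0.996 [0. 0.]
bara 0.788 [-0.5    0.375]
```

View pics/cmp.png

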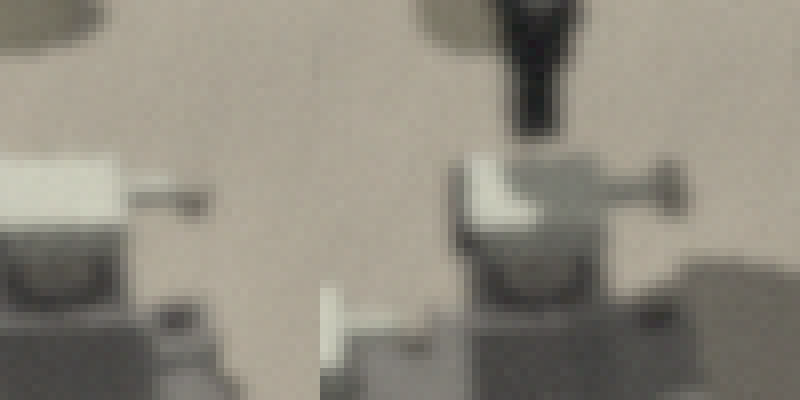

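The side view shows background between the black tip (bottom edge at picture row ≈167) and cap b (top edge at row ≈169). I'm checking the tip's depth in the wrist image.

Run:
```python
from h import *; from rig import arm
c=arm.camera_info("wrist");Ti=np.linalg.inv(c['T_tool_cam'])
for z in(-.02,-.01,0,.01,.019,.03):
    for x in(0,.011):
        q=c['K']@(Ti@[x,0,z,1])[:3];q=q[:2]/q[2];print(z,x,q.round(1),((q-[200,120])*1.613).round())
info(arm.sense())
```

```text
-0.02 0 [324.6 266.9] [201. 237.]
-0.02 0.011 [324.6 247.6] [201. 206.]
-0.01 0 [324.6 256.9] [201. 221.]
-0.01 0.011 [324.5 238.5] [201. 191.]
0 0 [324.5 248. ] [201. 206.]
0 0.011 [324.5 230.4] [201. 178.]
0.01 0 [324.5 239.9] [201. 193.]
0.01 0.011 [324.5 223.1] [201. 166.]
0.019 0 [324.5 233.4] [201. 183.]
0.019 0.011 [324.5 217.2] [201. 157.]
0.03 0 [324.4 226.2] [201. 171.]
0.03 0.011 [324.4 210.7] [201. 146.]
t 4.22 p [ 0.5561 -0.078   0.1153] f [-0.7  0.2 -0.6] gap 0.004 gf 0.0 tilt [-0.  0.] yaw-th 0.0
a axis [0.5069 0.0861] tool shift/20mm [ 0.037 -8.563]
a bar [0.4572 0.071 ] tool shift/20mm [-2.563 -8.563]
b axis [ 0.5564 -0.0765] tool shift/20mm [ 0.037 -0.063]
b bar [ 0.5067 -0.0917] tool shift/20mm [-2.563 -0.063]
c axis [0.6273 0.0339] tool shift/20mm [ 5.037 -4.313]
c bar [0.5776 0.0188] tool shift/20mm [ 2.437 -4.313]
```

jog_arm(steps=[[0,0,0.05,0,0,0,0],[0,0,0,0,0,0,0]])

```text
time_s: 4.38
position: [0.556, -0.0779, 0.1142]
eef_rot: [-3.107, -0.463, 0.0]
contact_force: [-0.4, -0.2, -0.8]
finger_gap: 0.0
grasp_force: 0.0
```

jog_arm(steps=[[0.03,-0.06,0.08,0,0,0,0],[0,0,0.08,0,0,0,0],[0,0,0.08,0,0,0,0],[0,0,0.08,0,0,0,0],[0,0,0,0,0,0,0]])

```text
time_s: 4.8
position: [0.556, -0.0766, 0.1074]
eef_rot: [-3.107, -0.463, 0.001]
contact_force: [-0.6, 0.1, -0.2]
finger_gap: -0.002
grasp_force: 0.0
```

Run:
```python
from h import *; from rig import arm
b=arm.snapshot("side")[:,:,::-1].copy()
print(arm.sense()['position'],arm.sense()['contact_force'])
print(b[160:182,318:326].mean(2).astype(int))
```

```text
[ 0.55608889 -0.07657912  0.10761951] [-0.3719984  -0.28342011  0.92371736]
[[ 93  57  39  33  33  38  54  89]
 [106  67  44  37  32  47  73 109]
 [113  81  44  33  40  50  82 119]
 [118  83  50  32  38  47  87 124]
 [117  80  50  36  36  54  88 124]
 [116  84  48  36  36  52  87 124]
 [113  82  51  31  39  53  85 121]
 [116  84  52  37  40  51  85 123]
 [122  89  62  52  53  63  88 117]
 [127 100  81  77  77  81  95 112]
 [131 110  99 102 103 101 110 114]
 [137 118 116 114 113 114 116 118]
 [141 124 117 118 119 118 119 120]
 [151 132 121 119 119 118 118 118]
 [171 148 127 122 119 118 122 119]
 [181 168 147 128 118 118 118 119]
 [190 181 164 142 125 119 119 120]
 [179 172 163 144 125 112 115 116]
 [142 139 138 123 110 104 105 108]
 [111 113 110 106 102  95  97  98]
 [ 99 101 101 102  97  96  96  97]
 [ 92  95  94  94  92  91  89  89]]
```

jog_arm(steps=[[0,0,0.08,0,0,0,0],[0,0,0.08,0,0,0,0],[0,0,0.05,0,0,0,0],[0,0,0,0,0,0,0]])

```text
time_s: 5.18
position: [0.5561, -0.0766, 0.1034]
eef_rot: [-3.107, -0.463, 0.001]
contact_force: [0.0, -0.2, 0.8]
finger_gap: 0.002
grasp_force: 0.0
```

jog_arm(steps=[[0,0,0.05,0,0,0,0],[0,0,0.05,0,0,0,0],[0,0,0,0,0,0,0]])

```text
time_s: 5.43
position: [0.5562, -0.0766, 0.1015]
eef_rot: [-3.107, -0.462, 0.0]
contact_force: [0.4, -0.2, 0.7]
finger_gap: 0.002
grasp_force: 0.0
```

jog_arm(steps=[[0,0,0.05,0,0,0,0],[0,0,0.05,0,0,0,0],[0,0,0,0,0,0,0]])

```text
time_s: 5.68
position: [0.5562, -0.0766, 0.0995]
eef_rot: [-3.107, -0.463, 0.0]
contact_force: [0.6, -0.1, 0.4]
finger_gap: 0.001
grasp_force: 0.0
```

jog_arm(steps=[[0,0,0.05,0,0,0,0],[0,0,0,0,0,0,0]])

```text
time_s: 5.85
position: [0.5562, -0.0766, 0.0985]
eef_rot: [-3.107, -0.463, 0.0]
contact_force: [-0.5, -0.4, 0.5]
finger_gap: 0.0
grasp_force: 0.0
```

jog_arm(steps=[[0,0,0.05,0,0,0,0],[0,0,0,0,0,0,0]])

```text
time_s: 6.02
position: [0.5562, -0.0766, 0.0975]
eef_rot: [-3.107, -0.463, 0.0]
contact_force: [-0.1, -0.5, -0.0]
finger_gap: 0.002
grasp_force: 0.0
```

jog_arm(steps=[[0,0,0.05,0,0,0,0],[0,0,0,0,0,0,0]])

```text
time_s: 6.18
position: [0.5562, -0.0766, 0.0965]
eef_rot: [-3.107, -0.462, 0.0]
contact_force: [0.0, -0.2, 0.1]
finger_gap: -0.003
grasp_force: 0.0
```

jog_arm(steps=[[0,0,0.05,0,0,0,0],[0,0,0,0,0,0,0]])

```text
time_s: 6.35
position: [0.5562, -0.0766, 0.0955]
eef_rot: [-3.107, -0.463, 0.0]
contact_force: [0.8, 0.9, 0.3]
finger_gap: 0.005
grasp_force: 0.0
```

Run:
```python
from h import *; from rig import arm
s=arm.sense();w=arm.snapshot("wrist")[:,:,::-1];b=arm.snapshot("side")[:,:,::-1].copy()
print(s['position'],s['contact_force'])
cv2.imwrite("pics/b2.png",np.hstack([cv2.resize(b[140:200,290:355],(433,400),interpolation=cv2.INTER_NEAREST),cv2.resize(w[140:260,270:380],(366,400),interpolation=cv2.INTER_CUBIC)]))
```

```text
[ 0.55624943 -0.07660241  0.09554089] [0.83287377 0.91558157 0.256937  ]
```

View pics/b2.png

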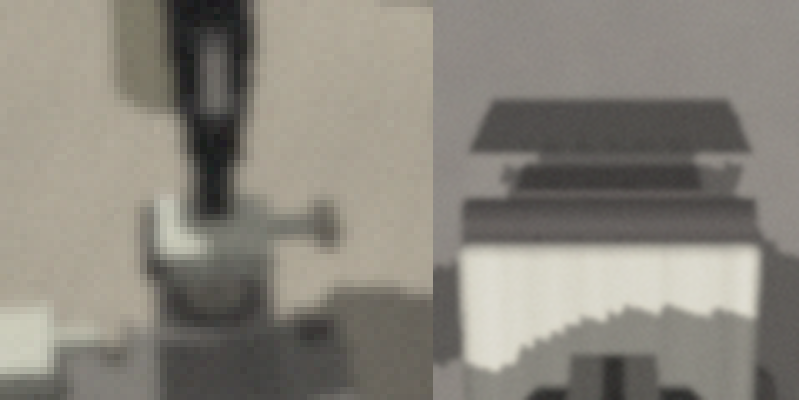

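The left crop shows the tip reaching the cap top (row ≈172, the predicted cap level). So the fingertips sit about 28 mm farther back than stated, and contact is due now.

jog_arm(steps=[[0,0,0.05,0,0,0,0],[0,0,0,0,0,0,0]])

```text
time_s: 6.62
position: [0.5563, -0.0766, 0.0946]
eef_rot: [-3.107, -0.463, 0.0]
contact_force: [0.1, 0.8, -0.0]
finger_gap: 0.001
grasp_force: 0.0
```

jog_arm(steps=[[0,0,0.05,0,0,0,0],[0,0,0,0,0,0,0]])

```text
time_s: 6.78
position: [0.5562, -0.0766, 0.0935]
eef_rot: [-3.107, -0.463, 0.0]
contact_force: [0.3, -0.0, -0.8]
finger_gap: -0.001
grasp_force: 0.0
```

jog_arm(steps=[[0,0,0.05,0,0,0,0],[0,0,0,0,0,0,0]])

```text
time_s: 6.95
position: [0.5564, -0.0767, 0.0927]
eef_rot: [3.107, 0.463, 0.0]
contact_force: [0.1, -0.3, 0.1]
finger_gap: 0.001
grasp_force: 0.0
```

jog_arm(steps=[[0,0,0.05,0,0,0,0],[0,0,0,0,0,0,0]])

```text
time_s: 7.12
position: [0.5564, -0.0766, 0.0922]
eef_rot: [3.107, 0.463, 0.001]
contact_force: [-2.1, 1.0, 4.3]
finger_gap: -0.001
grasp_force: 2.2
```

Contact with cap b at TCP z ≈ 0.0925. Pressing on in small steps.

jog_arm(steps=[[0,0,0.05,0,0,0,0],[0,0,0,0,0,0,0]])

```text
time_s: 7.28
position: [0.5565, -0.0767, 0.0919]
eef_rot: [3.107, 0.463, 0.001]
contact_force: [-4.2, 0.4, 11.0]
finger_gap: -0.003
grasp_force: 5.1
```

jog_arm(steps=[[0,0,0.05,0,0,0,0],[0,0,0,0,0,0,0]])

```text
time_s: 7.45
position: [0.5565, -0.0767, 0.0917]
eef_rot: [3.107, 0.463, 0.002]
contact_force: [-5.8, 0.9, 16.0]
finger_gap: 0.0
grasp_force: 8.1
```

Bolt b holds at 16 N, so it is sound. On to c.

jog_arm(steps=[[0,0,-0.6,0,0,0,0],[0,0,-0.55,0,0,0,0],[1,-0.85,0,0,0,0,0],[1,-0.85,0,0,0,0,0],[1,-0.85,0,0,0,0,0],[1,-0.85,0,0,0,0,0],[1,-0.85,0,0,0,0,0],[0,0,0,0,0,0,0],[0,0,0.45,0,0,0,0],[0,0,0.4,0,0,0,0],[0,0,0,0,0,0,0]])

```text
time_s: 8.37
position: [0.625, 0.033, 0.0932]
eef_rot: [-3.107, -0.461, 0.006]
contact_force: [-0.1, -0.6, 0.0]
finger_gap: 0.001
grasp_force: 0.0
```

Run:
```python
from h import *; from rig import arm
info(arm.sense())
```

```text
t 8.37 p [0.625  0.033  0.0932] f [-0.1 -0.6  0. ] gap 0.001 gf 0.0 tilt [-0.0039 -0.0005] yaw-th -0.0007
a axis [0.5069 0.0861] tool shift/20mm [-4.879 -4.259]
a bar [0.4572 0.071 ] tool shift/20mm [-7.479 -4.257]
b axis [ 0.5564 -0.0765] tool shift/20mm [-4.873  4.241]
b bar [ 0.5067 -0.0917] tool shift/20mm [-7.473  4.243]
c axis [0.6273 0.0339] tool shift/20mm [ 0.124 -0.013]
c bar [0.5776 0.0188] tool shift/20mm [-2.476 -0.011]
```

jog_arm(steps=[[0,0,0.05,0,0,0,0],[0,0,0.05,0,0,0,0],[0,0,0,0,0,0,0]])

```text
time_s: 8.62
position: [0.627, 0.0332, 0.0937]
eef_rot: [3.108, 0.461, -0.0]
contact_force: [-0.5, 0.0, -0.3]
finger_gap: 0.001
grasp_force: 0.0
```

jog_arm(steps=[[0,0,0.05,0,0,0,0],[0,0,0,0,0,0,0]])

```text
time_s: 8.78
position: [0.6273, 0.0335, 0.0929]
eef_rot: [3.107, 0.462, 0.001]
contact_force: [-0.1, -0.3, -0.2]
finger_gap: 0.003
grasp_force: 0.0
```

jog_arm(steps=[[0,0,0.05,0,0,0,0],[0,0,0,0,0,0,0]])

```text
time_s: 8.95
position: [0.6274, 0.0337, 0.0922]
eef_rot: [3.107, 0.462, 0.001]
contact_force: [-0.6, -0.1, 3.5]
finger_gap: 0.003
grasp_force: 1.5
```

jog_arm(steps=[[0,0,0.05,0,0,0,0],[0,0,0,0,0,0,0]])

```text
time_s: 9.12
position: [0.6275, 0.0336, 0.0912]
eef_rot: [3.107, 0.462, 0.001]
contact_force: [-1.9, -1.8, 5.4]
finger_gap: 0.003
grasp_force: 2.4
```

jog_arm(steps=[[0,0,0.05,0,0,0,0],[0,0,0,0,0,0,0]])

```text
time_s: 9.28
position: [0.6274, 0.0337, 0.0901]
eef_rot: [3.107, 0.462, 0.001]
contact_force: [-1.9, -1.6, 4.9]
finger_gap: 0.003
grasp_force: 2.4
```

Bolt c is sinking at about 5 N. Driving it fully down.

jog_arm(steps=[[0,0,0.05,0,0,0,0],[0,0,0.05,0,0,0,0],[0,0,0.05,0,0,0,0],[0,0,0.05,0,0,0,0],[0,0,0.05,0,0,0,0],[0,0,0.05,0,0,0,0],[0,0,0,0,0,0,0]])

```text
time_s: 9.87
position: [0.6274, 0.0337, 0.0844]
eef_rot: [3.107, 0.462, 0.001]
contact_force: [-2.3, -1.1, 7.7]
finger_gap: 0.002
grasp_force: 3.3
```

jog_arm(steps=[[0,0,0.05,0,0,0,0],[0,0,0.05,0,0,0,0],[0,0,0,0,0,0,0]])

```text
time_s: 10.12
position: [0.6275, 0.0336, 0.084]
eef_rot: [3.107, 0.462, 0.002]
contact_force: [-5.6, -1.5, 17.4]
finger_gap: -0.002
grasp_force: 8.6
```

Bolt c is fully sunk: it stopped at z 0.084 with force rising to 17 N. Moving above cap c's bar with the fingers part open.

jog_arm(steps=[[0,0,-0.6,0,0,0,0],[0,0,-0.8,0,0,0,0],[0,0,-0.3,0,0,0,0.6],[-0.87,0,0,0,0,0,0.6],[-0.87,0,0,0,0,0,0.6],[-0.86,0,0,0,0,0,0.6],[0,0,0,0,0,0,0.6],[0,0,0,0,0,0,0.6]])

```text
time_s: 10.78
position: [0.5773, 0.0187, 0.1157]
eef_rot: [-3.107, -0.462, -0.0]
contact_force: [-0.4, -0.3, 0.6]
finger_gap: 0.599
grasp_force: 0.0
```

Run:
```python
from h import *; from rig import arm
info(arm.sense())
b=arm.snapshot("side")[:,:,::-1];w=arm.snapshot("wrist")[:,:,::-1]
cv2.imwrite("pics/g1.png",np.hstack([cv2.resize(b[140:220,260:340],(400,400),interpolation=cv2.INTER_NEAREST),cv2.resize(w[130:330,225:425],(400,400),interpolation=cv2.INTER_CUBIC)]))
c=arm.camera_info("wrist");Ti=np.linalg.inv(c['T_tool_cam']);s=arm.sense();R=Ro.from_rotvec(s['eef_rot']).as_matrix()
for P in([.5776,.0188,.093],[.6024,.0263,.096]):
    X=R.T@(np.array(P)-s['position']);q=c['K']@(Ti@[*X,1])[:3];q=q[:2]/q[2];print(q,(q-[225,130])*2+[400,0])
```

```text
t 10.78 p [0.5773 0.0187 0.1157] f [-0.4 -0.3  0.6] gap 0.599 gf 0.0 tilt [0.0002 0.0003] yaw-th -0.0002
a axis [0.5069 0.0861] tool shift/20mm [-2.385 -4.249]
a bar [0.4572 0.071 ] tool shift/20mm [-4.985 -4.249]
b axis [ 0.5564 -0.0765] tool shift/20mm [-2.383  4.251]
b bar [ 0.5067 -0.0917] tool shift/20mm [-4.983  4.251]
c axis [0.6273 0.0339] tool shift/20mm [ 2.616 -0.   ]
c bar [0.5776 0.0188] tool shift/20mm [0.016 0.   ]
[324.17864245 232.12261994] [598.3572849  204.24523987]
[324.23017246 195.30223961] [598.46034493 130.60447923]
```

View pics/g1.png

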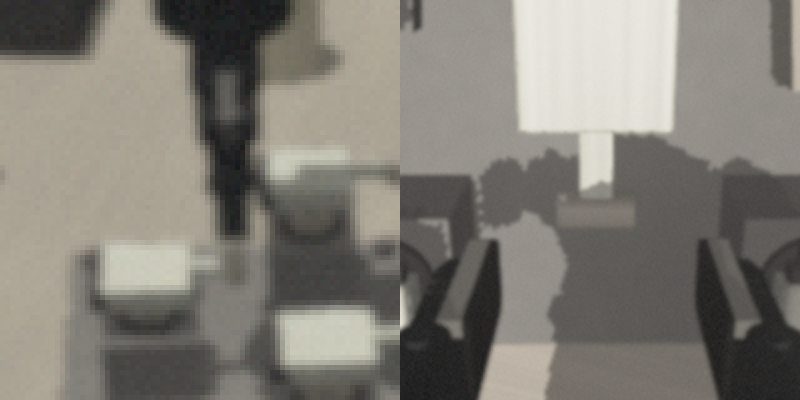

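The wrist view (right) shows the bar at crop (596,210), centred between the finger pads (498 and 698) and within about 1–2 mm of the prediction. The side view shows the tip just above the bar. Moving down around the bar.

jog_arm(steps=[[-0.04,0,0.6,0,0,0,0.6],[0,0,0.6,0,0,0,0.6],[0,0,0.6,0,0,0,0.6],[0,0,0.55,0,0,0,0.6],[0,0,0,0,0,0,0.6]], grip_force=25)

```text
time_s: 11.3
position: [0.5757, 0.0187, 0.0662]
eef_rot: [-3.107, -0.463, 0.005]
contact_force: [-1.3, -0.2, -0.3]
finger_gap: 0.598
grasp_force: 0.0
```

jog_arm(steps=[[0,0,0,0,0,0,0],[0,0,0,0,0,0,0],[0,0,0,0,0,0,0],[0,0,0,0,0,0,0],[0,0,0,0,0,0,0]])

```text
time_s: 11.72
position: [0.5772, 0.019, 0.0693]
eef_rot: [-3.106, -0.463, -0.002]
contact_force: [-0.3, 2.9, 0.7]
finger_gap: 0.274
grasp_force: 26.1
```

Run:
```python
from h import *; from rig import arm
info(arm.sense())
b=arm.snapshot("side")[:,:,::-1];w=arm.snapshot("wrist")[:,:,::-1]
cv2.imwrite("pics/g2.png",np.hstack([cv2.resize(b[140:220,260:340],(400,400),interpolation=cv2.INTER_NEAREST),cv2.resize(w[130:330,225:425],(400,400),interpolation=cv2.INTER_CUBIC)]))
```

```text
t 11.72 p [0.5772 0.019  0.0693] f [-0.3  2.9  0.7] gap 0.274 gf 26.087570786476135 tilt [0.0011 0.0012] yaw-th 0.0004
a axis [0.5069 0.0861] tool shift/20mm [-2.385 -4.233]
a bar [0.4572 0.071 ] tool shift/20mm [-4.985 -4.234]
b axis [ 0.5564 -0.0765] tool shift/20mm [-2.388  4.267]
b bar [ 0.5067 -0.0917] tool shift/20mm [-4.988  4.266]
c axis [0.6273 0.0339] tool shift/20mm [2.613 0.019]
c bar [0.5776 0.0188] tool shift/20mm [0.013 0.018]
```

View pics/g2.png

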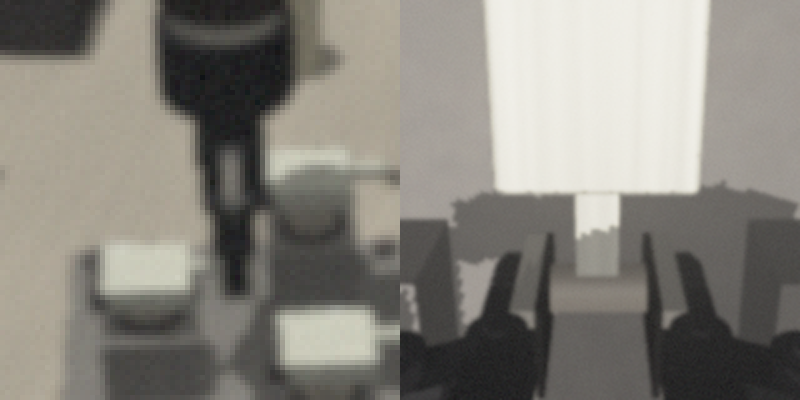

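The wrist view shows the bar ends pinched between both pads, at crop (600,290). The gap of 0.274 is about 23 mm, matching the 24 mm bar. Now swinging along the 80 mm arc.

jog_arm(steps=[[0.01,0,-0.2,0,0,0,0],[0.01,0,-0.2,0,0,0,0],[0.03,0,-0.2,0,0,0,0],[0.03,0,-0.2,0,0,0,0],[0.05,0,-0.19,0,0,0,0],[0.05,0,-0.19,0,0,0,0],[0,0,0,0,0,0,0]])

```text
time_s: 12.4
position: [0.5806, 0.02, 0.093]
eef_rot: [-3.106, -0.463, -0.001]
contact_force: [1.2, 5.6, -3.7]
finger_gap: 0.27
grasp_force: 25.4
```

jog_arm(steps=[[0.07,0,-0.19,0,0,0,0],[0.07,0,-0.19,0,0,0,0],[0.09,0,-0.18,0,0,0,0],[0.09,0,-0.18,0,0,0,0],[0.1,0,-0.17,0,0,0,0],[0.1,0,-0.17,0,0,0,0],[0,0,0,0,0,0,0]])

```text
time_s: 12.98
position: [0.5903, 0.0229, 0.1144]
eef_rot: [-3.107, -0.463, 0.0]
contact_force: [0.3, 4.4, -4.4]
finger_gap: 0.272
grasp_force: 24.9
```

jog_arm(steps=[[0.12,0,-0.15,0,0,0,0],[0.12,0,-0.15,0,0,0,0],[0.14,0,-0.14,0,0,0,0],[0.14,0,-0.14,0,0,0,0],[0.15,0,-0.13,0,0,0,0],[0.15,0,-0.13,0,0,0,0],[0,0,0,0,0,0,0]])

```text
time_s: 13.57
position: [0.6058, 0.0275, 0.1313]
eef_rot: [-3.107, -0.463, 0.001]
contact_force: [-1.8, 4.2, -1.6]
finger_gap: 0.273
grasp_force: 24.9
```

jog_arm(steps=[[0.16,0,-0.11,0,0,0,0],[0.16,0,-0.11,0,0,0,0],[0.17,0,-0.1,0,0,0,0],[0,0,0,0,0,0,0],[0,0,0,0,0,0,0],[0,0,0,0,0,0,0],[0,0,0,0,0,0,0]])

```text
time_s: 14.15
position: [0.6144, 0.0302, 0.1373]
eef_rot: [-3.107, -0.463, 0.002]
contact_force: [-3.7, 4.2, -1.3]
finger_gap: 0.268
grasp_force: 24.9
```

Run:
```python
from h import *; from rig import arm
info(arm.sense())
b=arm.snapshot("side")[:,:,::-1];w=arm.snapshot("wrist")[:,:,::-1]
cv2.imwrite("pics/g3.png",np.hstack([cv2.resize(b[130:230,250:350],(400,400),interpolation=cv2.INTER_NEAREST),cv2.resize(w[50:350,175:475],(400,400),interpolation=cv2.INTER_CUBIC)]))
```

```text
t 14.15 p [0.6144 0.0302 0.1373] f [-3.7  4.2 -1.3] gap 0.268 gf 24.930049180984497 tilt [-0.0015 -0.0002] yaw-th 0.0002
a axis [0.5069 0.0861] tool shift/20mm [-4.328 -4.243]
a bar [0.4572 0.071 ] tool shift/20mm [-6.928 -4.243]
b axis [ 0.5564 -0.0765] tool shift/20mm [-4.33   4.257]
b bar [ 0.5067 -0.0917] tool shift/20mm [-6.93   4.257]
c axis [0.6273 0.0339] tool shift/20mm [0.671 0.008]
c bar [0.5776 0.0188] tool shift/20mm [-1.929  0.008]
```

View pics/g3.png

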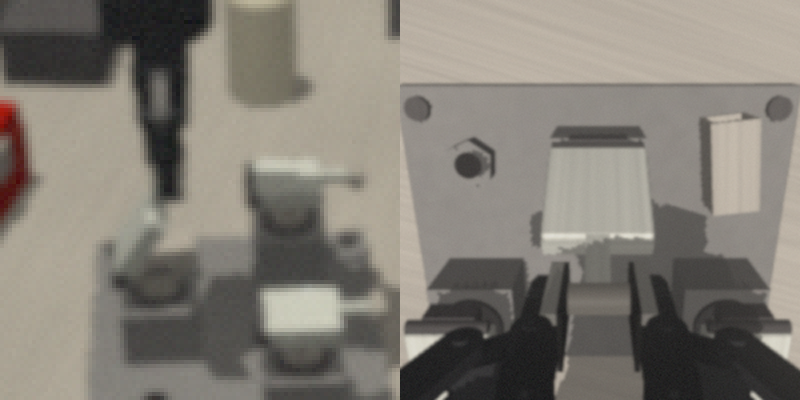

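The side view shows cap c tilted up steeply at (140,240) with its bar in the fingers. Caps a and b are shut, and the nut and offcut are still in place. The measured travel (39 mm forward, 68 mm up) puts the cap at about 1.03 rad, so I'm handing in.

```bash
python3 -c "
from rig import arm
print(arm.finish_job())"
```

```text
the job is handed in; nothing more can be done
None
```

Bolt c (rear middle) was the loose one: I drove it fully down and handed the job in holding its cap open at about 1.03 rad by the bar; b held at 16 N, a was left untapped once c sank, and no verdict came back.

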